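Find the loose terminal bolt and hold its cover open

ROBOT

A 6-joint arm with a two-finger parallel gripper is mounted at the origin on the work surface. World frame = base frame: x ahead of the robot, y to its left, z up, the work surface at z = 0. Lengths are in m, angles in rad, forces in N, time in s.
With the tool pointing down it reaches from about 0.25 to 0.775 m from the base axis. Payload 4 kg.
Tool frame: the origin (TCP) lies on the centre line of the jaws, within the pads' length; the fingertips stand 8 mm ahead of it and the grasp point (between the pads) lies 11 mm behind it; y points along the fingers, x is the direction in which the jaws open and shut, and the axes are right-handed (so a half turn about y gives the same grasp; the last joint's range is limited). The gripper opens to 94 mm and grips with 3 to 60 N. Pads are 16 mm wide; open, the fingers measure 119 mm over their backs; the gripper's body (75 mm by 177 mm) begins 78 mm behind the grasp point.
Start: joints at [1.204, 0.087, 1.371, -0, 1.684, -0.103], TCP at [0.143, 0.531, 0.214] pointing down, gripper open.
Joint ranges: [-3.1, 3.1], [-0.76, 2.03], [0.27, 2.55], [-1.08, 4.22], [0.17, 2.65], [-2.57, 2.57]. Speed limits (rad/s): [2.79, 2.79, 3.14, 3.14, 3.14, 3.14].

INTERFACE

Orientations are given as [roll, pitch, yaw] about the fixed x, y, z axes, in that order (R = Rz(yaw) Ry(pitch) Rx(roll)).
In Python, from bench import robot gives the robot as it stands.
- The arm moves only by the tool step_arm, never from a script. Its argument "commands" is a list of rows, each an object with "xyz": the shift along the world's x, y, z in m, a list of three; "twist": the turn, a rotation vector about the world's x, y, z in degrees, a list of three. In form: [{"xyz": [tx, ty, tz], "twist": [ax, ay, az]}, ...]. A call has 1 to 12 rows; each row is the pose to reach, as a shift and turn from the pose commanded when the call began; what a row does not reach only later rows make up. A row lasts 1/12 s, in which the tool goes at most 41.7 mm and 7.16 degrees, less where a joint would pass 70% of its speed; a pose out of reach is approached as far as the arm can. A call with a gripper value outside its range is refused whole. "fingers" is the closure in counts, from 0 (fully open) to 255 (shut), set as the call begins (left out, the last holds). The fingers move at their own pace and stop on an object; the grip force is fixed at half the most. Time passes only in rows, so rows that repeat a pose let the fingers close. It gives the time, the measured TCP pose, the force and the opening at its end, in the units of the state.
- robot.get_obs(): the state, without advancing time (a new reading comes with each control period).
- robot.snapshot(name): name is "scene" or "top" or "wrist"; returns (picture, depth): 400x640x3 uint8, red, green, blue; 400x640 float32, m along the optical axis (not along the pixel's ray), 0 where there is no reading.
- robot.camera_info(name): a dict with "fx", "fy", "cx", "cy" (pixels), "R" (3x3) and "t" (3): a world point X has camera coordinates R X + t. Camera axes: x right, y down, z forward; pixel columns grow to the right and rows downward; lengths in m; the calibration is good to about 2 mm. A picture is of the moment at which its call begins: read the wrist's pose just before it. camera_info takes no time and is no camera call; for the wrist camera it gives the pose at the moment of the call.
- robot.close_job(): hands the job in, once; it reports no verdict.
The state is a dict: "time": time; "joint_positions": joint angles; "qvel": joint speeds; "joint_torque": joint torques, N m; "tool_pos": TCP position; "ee_rot": TCP orientation; "wrist_force": force on the tool from outside, world axes, zero at the start; "wrist_torque": the same for the moment, N m; "width": finger opening in m.
Only numpy, scipy, OpenCV 4.12 (cv2) and the standard library are available. Lean on these libraries where they do the work, as an engineer would, in place of code of your own. Each camera call takes 0.05 s, during which the arm holds its last target.

TASK

Make the terminal block safe by pushing the red discharge plug from its stand fully home into the red-ringed jack, and leave it there. Then tap the block's three bolts gently from above, one by one, until you find the loose one, which drops about 6 mm and stays down, and lift the orange cover behind that bolt to 45 degrees or more, keeping the other two covers shut and the bystander things on the bench where they are. Finish while still holding that cover open with the gripper, standing still.

Things in the scene. Friction and masses are not known exactly. Their poses are not given: they have to be found in the camera images.
- block: Grey fixed terminal block, top 40 mm above the bench; origin under its middle, -x side towards the robot. In its frame (mm): x -60 to 62, y -140 to 140; front row at x -32: bolts a, b, c at y 85, 15, -55, jack at y -112. Behind each bolt an orange hinged cover (shut: x -2 to 56, 60 wide, top 46 above the bench); behind the jack a flat top with a yellow patch. All parts share its yaw.
- jack (a point): Centre of the jack's mouth: a round hole of 11 mm diameter, with a 2 mm chamfer, marked with a red ring, in the block's top face 40 mm above the bench; the hole runs straight down 40 mm. z up.
- plug: Loose discharge plug, 35 to 70 g, 63 mm tall, upright. Origin: bottom end of its pin, z up. Brass pin 8 mm wide, 25 long; black flange 24 wide (25 to 29 mm up); red round grip 18 wide (29 to 63 mm up). Starts in its stand, flange on the stand's top. Home in the jack: flange on the block's top, pin end 25 mm below the mouth; loose fit, no latch, no force needed.
- plug_grip (a point): Point on the plug's axis in the middle of its red grip, 46 mm above the pin's end; good to pinch from above.
- stand: Aluminium stand of the plug, fixed, 70 x 70 x 35 mm; origin under its centre, z up. A hole of 12 mm in the middle of its top holds the plug's pin.
- bolt_a_top (a point): Centre of the top of bolt a's round steel head (18 mm diameter, 8 mm thick), 56 mm above the bench as it stands at the start; it goes down with the bolt. All three bolts look the same and any one of them may be the loose one.
- bolt_a (a joint): How far bolt a has gone down (m): 0 at the start, 0.006 at the end of its travel. The loose bolt slides down under about 2 N, comes to a firm stop after 6 mm and stays down; a tight bolt meets something solid within about 0.5 mm. The reading is noisy by about 1 mm.
- cover_a_tab (a point): Pinch point in the middle of the upright orange tab at the front end of cover a (behind bolt a); 70 mm above the bench when shut, moves with the cover. Tab: 12 mm thick along block y, 24 mm along block x, 36 mm tall (12 above this point, cover plate 24 below). Pinched across its 12 mm it can turn between the pads, so the tool may stay upright.
- cover_a_hinge (a point): Middle of the hinge line of cover a, at its rear end, 41 mm above the bench; the line runs along the block's y. The shut cover's tab point lies 45 mm towards block -x and 29 mm above it.
- cover_a (a joint): Angle of cover a (rad): 0 shut (lying flat), grows as its front end lifts and swings back towards block +x, stop at 1.4. The cover weighs 100 g, has no latch and falls shut if let go.
- bolt_b_top (a point): Centre of the top of bolt b's round steel head (18 mm diameter, 8 mm thick), 56 mm above the bench as it stands at the start; it goes down with the bolt. All three bolts look the same and any one of them may be the loose one.
- bolt_b (a joint): How far bolt b has gone down (m): 0 at the start, 0.006 at the end of its travel. The loose bolt slides down under about 2 N, comes to a firm stop after 6 mm and stays down; a tight bolt meets something solid within about 0.5 mm. The reading is noisy by about 1 mm.
- cover_b_tab (a point): Pinch point in the middle of the upright orange tab at the front end of cover b (behind bolt b); 70 mm above the bench when shut, moves with the cover. Tab: 12 mm thick along block y, 24 mm along block x, 36 mm tall (12 above this point, cover plate 24 below). Pinched across its 12 mm it can turn between the pads, so the tool may stay upright.
- cover_b_hinge (a point): Middle of the hinge line of cover b, at its rear end, 41 mm above the bench; the line runs along the block's y. The shut cover's tab point lies 45 mm towards block -x and 29 mm above it.
- cover_b (a joint): Angle of cover b (rad): 0 shut (lying flat), grows as its front end lifts and swings back towards block +x, stop at 1.4. The cover weighs 100 g, has no latch and falls shut if let go.
- bolt_c_top (a point): Centre of the top of bolt c's round steel head (18 mm diameter, 8 mm thick), 56 mm above the bench as it stands at the start; it goes down with the bolt. All three bolts look the same and any one of them may be the loose one.
- bolt_c (a joint): How far bolt c has gone down (m): 0 at the start, 0.006 at the end of its travel. The loose bolt slides down under about 2 N, comes to a firm stop after 6 mm and stays down; a tight bolt meets something solid within about 0.5 mm. The reading is noisy by about 1 mm.
- cover_c_tab (a point): Pinch point in the middle of the upright orange tab at the front end of cover c (behind bolt c); 70 mm above the bench when shut, moves with the cover. Tab: 12 mm thick along block y, 24 mm along block x, 36 mm tall (12 above this point, cover plate 24 below). Pinched across its 12 mm it can turn between the pads, so the tool may stay upright.
- cover_c_hinge (a point): Middle of the hinge line of cover c, at its rear end, 41 mm above the bench; the line runs along the block's y. The shut cover's tab point lies 45 mm towards block -x and 29 mm above it.
- cover_c (a joint): Angle of cover c (rad): 0 shut (lying flat), grows as its front end lifts and swings back towards block +x, stop at 1.4. The cover weighs 100 g, has no latch and falls shut if let go.
- meter: Green hand-held meter lying on the bench, 175 x 85 x 36 mm, origin under its centre: a bystander, leave alone.
- tape: Roll of copper tape lying flat, 90 mm diameter, 20 mm tall, origin under its centre: a bystander, leave alone.
- flux: White jar with a black cap, 48 mm diameter, about 45 mm tall, origin under its centre: a bystander, leave alone.
- driver: Screwdriver with a blue handle lying on the bench, about 0.2 m long along its x, tip to +x: a bystander, leave alone.
Not all that is in view belongs to the job. There is more than one size of the plug; the job needs the smaller.

How it is judged:
On the way, in this order (a step that is already met when the one before it is completed fails the run):
1. the discharge plug is fully home in the jack (z of plug in the frame of jack between -0.03 and -0.02 m and horizontal distance between plug and jack below 0.005 m and angle between plug's own z axis and vertical below 0.12 rad), for 0.2 s.
2. the loose bolt has been found: tapped down, with the plug home (all of step 1 and value of joint any of bolt_a, bolt_b, bolt_c above 0.004 m), for 0.1 s.
At the end, for the whole second after the job is handed in: Plug home in the jack (pin end 20 mm or more below the mouth, within 5 mm of its axis, tilt under 0.12 rad) and let go; loose bolt down over 4 mm; the cover behind it open over 0.75 rad (43 degrees), still, held by the fingers (over 0.3 N); other covers shut (under 0.1 rad) (all of step 1 and contact force between the fingers and plug below 0.1 N and ((value of joint bolt_a above 0.004 m and value of joint cover_a above 0.75 rad and velocity of joint cover_a between -0.1 and 0.1 rad/s and contact force between the fingers and cover_a above 0.3 N and value of joint each of cover_b, cover_c below 0.1 rad) or (value of joint bolt_b above 0.004 m and value of joint cover_b above 0.75 rad and velocity of joint cover_b between -0.1 and 0.1 rad/s and contact force between the fingers and cover_b above 0.3 N and value of joint each of cover_a, cover_c below 0.1 rad) or (value of joint bolt_c above 0.004 m and value of joint cover_c above 0.75 rad and velocity of joint cover_c between -0.1 and 0.1 rad/s and contact force between the fingers and cover_c above 0.3 N and value of joint each of cover_a, cover_b below 0.1 rad))); the arm keeps its last pose, push and grip.
It fails at once if a cover lifted although its bolt has not been found loose ((value of joint cover_a above 0.25 rad and value of joint bolt_a below 0.003 m) or (value of joint cover_b above 0.25 rad and value of joint bolt_b below 0.003 m) or (value of joint cover_c above 0.25 rad and value of joint bolt_c below 0.003 m)).
It fails at once if a bolt struck hard (over 60 N) (contact force between the arm and bolt_a above 60 N or contact force between the arm and bolt_b above 60 N or contact force between the arm and bolt_c above 60 N).
It fails at once if a bystander was pushed away (over 30 mm) (distance of any of meter, tape, flux, driver from where it was at the start of the episode above 0.03 m).
It also fails if it takes over 54 s, if anything falls off the work surface, if the arm or the gripper's body presses on something with over 40 N, if the wrist force passes 120 N, or if a joint passes its speed limit or range.

## Working session

There is one attempt and no reset: what is moved stays moved. The work goes in short steps, Python scripts to look and compute and a tool call to move; the robot and the scene stay as the last step left them, time stands still between calls to the robot, and variables do not carry over. Pictures are saved under pics/ and viewed, and the job is handed in when it is done.

Besides the shell and the picture viewer there is one more tool, called as a command line: name --argument value ..., lists and objects as JSON in quotes. step_arm: Moves the arm, as the interface text tells. Its arguments: {"type":"object","properties":{"commands":{"type":"array"},"fingers":{"type":"number"}},"required":["commands"]}

```bash
mkdir -p pics; ls; python3 - <<'E'
from bench import robot
import cv2,numpy as np
o=robot.get_obs(); print(o)
for n in("scene","top"):
    c=robot.camera_info(n); print(n,c)
    p,d=robot.snapshot(n); cv2.imwrite(f"pics/{n}0.png",p[:,:,::-1]); np.savez(f"{n}0.npz",p=p,d=d,**c)
E
```

```text
pics
{'time': 0.0, 'joint_positions': array([ 1.20392219e+00,  8.79213487e-02,  1.37221899e+00, -1.25026196e-05,
        1.68358629e+00, -1.03078949e-01]), 'qvel': array([ 0.00165826,  0.00109977, -0.00041405, -0.00038609, -0.00119468,
        0.00014426]), 'joint_torque': array([ 3.90988007e-04, -3.40186751e+01, -3.02425611e+01,  7.16669415e-02,
        3.32222146e-02, -1.58753246e-04]), 'tool_pos': array([0.14322058, 0.53048729, 0.21234043]), 'ee_rot': array([-1.57058911,  0.00212393,  1.30699997]), 'wrist_force': array([0.38772874, 0.33501239, 0.24231289]), 'wrist_torque': array([0.00333641, 0.01880896, 0.01481669]), 'width': 0.09421874027135889}
scene {'fx': 392.5271665385111, 'fy': 392.5271665385111, 'cx': 315.5995924594129, 'cy': 197.49894566396037, 'R': array([[-0.46661578,  0.88431478, -0.01603375],
       [ 0.6987228 ,  0.35745092, -0.61968967],
       [-0.54226945, -0.30036013, -0.78468314]]), 't': array([ 0.26083702, -0.36962013,  1.33406119])}
top {'fx': 415.71406791136576, 'fy': 415.71406791136576, 'cx': 321.5031257973786, 'cy': 198.89018816677563, 'R': array([[ 0.02127136, -0.9995512 , -0.02109314],
       [-0.98908206, -0.01796195, -0.14626705],
       [ 0.14582253,  0.02397415, -0.98902024]]), 't': array([0.02197137, 0.5859684 , 0.83559895])}
```

View pics/scene0.png

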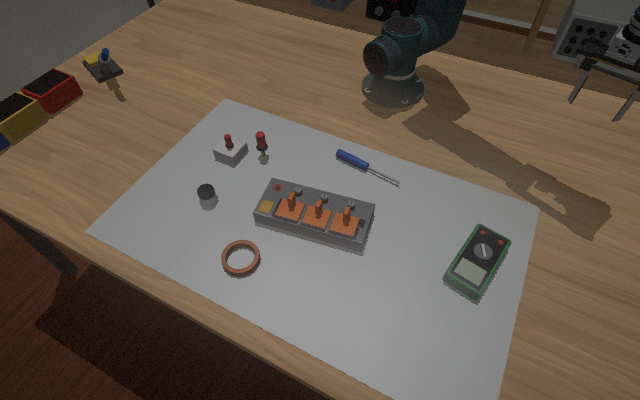

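View pics/top0.png

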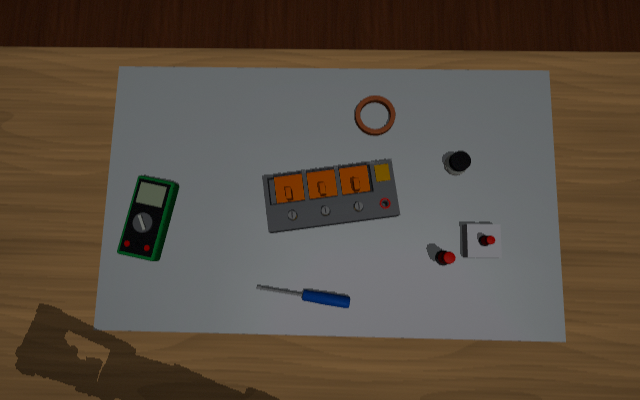

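```bash
cat > h.py <<'E'
import numpy as np,cv2
from scipy import ndimage
def load(f): return np.load(f)
def ray(c,u,v,z):
    R=np.array(c["R"]);t=np.array(c["t"]);o=-R.T@t
    d=R.T@np.array([(u-c["cx"])/c["fx"],(v-c["cy"])/c["fy"],1]); return o+d*(z-o[2])/d[2]
def proj(c,X):
    q=c["R"]@np.array(X)+c["t"]; return c["fx"]*q[0]/q[2]+c["cx"],c["fy"]*q[1]/q[2]+c["cy"]
def blobs(m,amin=15):
    n,l,s,ce=cv2.connectedComponentsWithStats(m.astype(np.uint8))
    return [(s[i].tolist(),ce[i].round(2).tolist()) for i in range(1,n) if s[i][4]>=amin]
E
python3 - <<'E'
from h import *
for n in("top","scene"):
    f=load(n+"0.npz");p=f["p"].astype(int);c={k:f[k] for k in("fx","fy","cx","cy","R","t")}
    hsv=cv2.cvtColor(f["p"],cv2.COLOR_RGB2HSV)
    H,S,V=[hsv[...,i].astype(int) for i in range(3)]
    red=((H<5)|(H>172))&(S>140)&(V>60)
    yel=(H>18)&(H<30)&(S>150)&(V>100)
    org=(H>=6)&(H<=16)&(S>200)&(V>100)
    print(n)
    for nm,m,z in(("red",red,.05),("yel",yel,.04),("org",org,.046)):
        for s,ce in blobs(m): 
            if 100<ce[0]<520: print(nm,s,ce,ray(c,*ce,z).round(4))
f=load("top0.npz");cv2.imwrite("pics/c1.png",cv2.resize(f["p"][140:280,250:510,::-1],None,fx=3,fy=3,interpolation=cv2.INTER_CUBIC))
f=load("scene0.npz");cv2.imwrite("pics/c2.png",cv2.resize(f["p"][120:260,190:390,::-1],None,fx=4,fy=4,interpolation=cv2.INTER_CUBIC))
E
```

```text
top
red [380, 198, 11, 11, 55] [384.69, 202.73] [ 0.5787 -0.0988  0.05  ]
red [487, 236, 8, 8, 54] [490.31, 239.52] [ 0.5065 -0.3146  0.05  ]
red [124, 240, 6, 7, 28] [126.5, 243.0] [0.484  0.4382 0.05  ]
red [144, 245, 6, 6, 29] [146.28, 247.41] [0.4758 0.3958 0.05  ]
red [444, 252, 11, 12, 107] [448.93, 257.46] [ 0.4683 -0.2294  0.05  ]
yel [375, 164, 15, 17, 203] [381.91, 172.25] [ 0.6458 -0.0942  0.04  ]
org [339, 166, 31, 28, 626] [354.17, 178.74] [ 0.6294 -0.0349  0.046 ]
org [307, 170, 30, 28, 637] [321.53, 183.12] [0.6188 0.0341 0.046 ]
org [274, 174, 31, 29, 640] [288.81, 187.49] [0.6082 0.1033 0.046 ]
scene
red [256, 132, 8, 6, 37] [259.7, 134.16] [ 0.4376 -0.2453  0.05  ]
red [225, 134, 5, 5, 18] [227.0, 136.11] [ 0.4871 -0.325   0.05  ]
red [498, 240, 5, 5, 17] [500.24, 241.82] [0.492  0.4418 0.05  ]
```

View pics/c1.png

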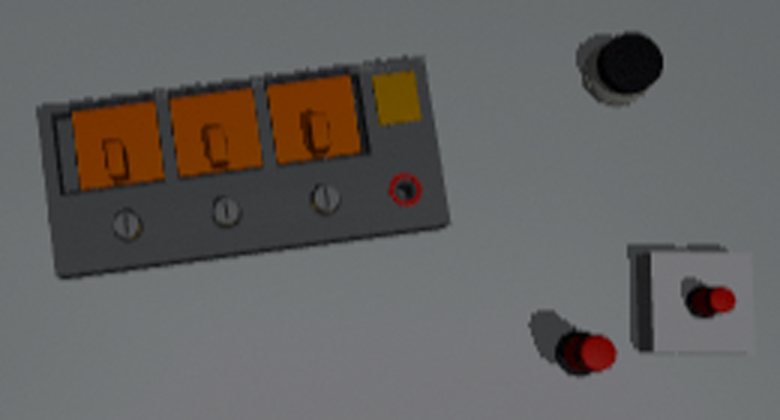

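View pics/c2.png

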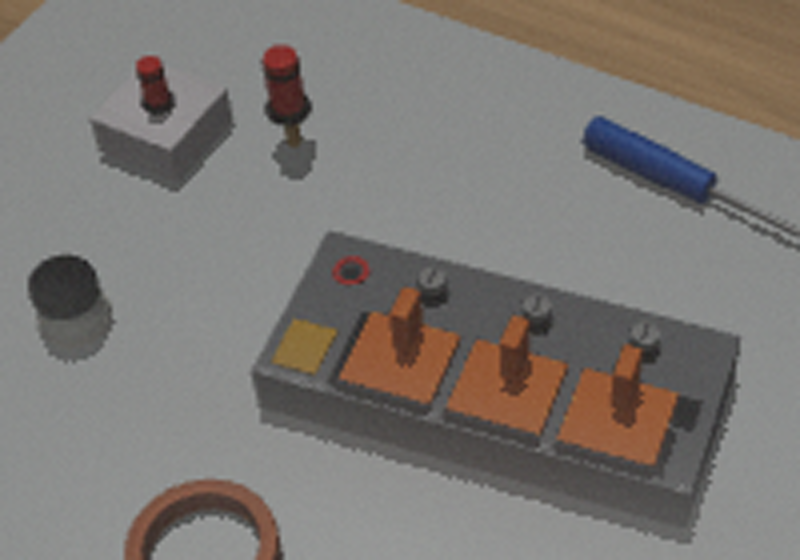

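```bash
python3 - <<'E'
from h import *
f=load("top0.npz");c={k:f[k] for k in("fx","fy","cx","cy","R","t")}
P={n:ray(c,u,v,z) for n,u,v,z in(("a",292.3,214.5,.056),("b",325.5,210.3,.056),("c",358.5,206.2,.056),("j",384.7,202.7,.04),("plugtop",490.3,239.5,.073))}
loc={"a":(-.032,.085),"b":(-.032,.015),"c":(-.032,-.055),"j":(-.032,-.112)}
for k,v in P.items(): print(k,v.round(4))
ya=P["a"]-P["c"]; yaw=np.arctan2(-ya[0],ya[1]); print("yaw bolts",yaw, "len",np.linalg.norm(ya[:2]))
ya=P["a"]-P["j"]; yaw=np.arctan2(-ya[0],ya[1]); print("yaw aj",yaw,np.linalg.norm(ya[:2]))
Rz=np.array([[np.cos(yaw),-np.sin(yaw)],[np.sin(yaw),np.cos(yaw)]])
o=[P[k][:2]-Rz@np.array(loc[k]) for k in loc]; print(np.round(o,4))
O=np.mean(o,0)
for k in loc: print(k,(O+Rz@np.array(loc[k])).round(4))
for k,y in(("a",.085),("b",.015),("c",-.055)): print("tab",k,(O+Rz@np.array([.011,y])).round(4))
# stand top
d=f["d"]; p=f["p"].astype(int)
m=(p.min(2)>110); m[:, :440]=0
for s,ce in blobs(m,200): print(s,ce,ray(c,*ce,.035))
# scene views: plug top & ring
g=load("scene0.npz");cs={k:g[k] for k in c}
for n,u,v,z in(("plugtop",150/4+190,64/4+120,.073),("j",351/4+190,270/4+120,.04),("a",645/4+190,332/4+120,.056),("c",432/4+190,279/4+120,.056)): print("scene",n,ray(cs,u,v,z).round(4))
E
```

```text
a [0.5497 0.0931 0.056 ]
b [0.5598 0.0244 0.056 ]
c [ 0.5696 -0.0438  0.056 ]
j [ 0.5802 -0.1001  0.04  ]
plugtop [ 0.5052 -0.3059  0.073 ]
yaw bolts 0.1443270934534164 len 0.13840827770357567
yaw aj 0.15649410490279017 0.1955984127667327
[[0.5946 0.0141]
 [0.5937 0.0146]
 [0.5927 0.0155]
 [0.5944 0.0155]]
a [0.549  0.0939]
b [0.5599 0.0248]
c [ 0.5708 -0.0444]
j [ 0.5797 -0.1007]
tab a [0.5914 0.1006]
tab b [0.6024 0.0315]
tab c [ 0.6133 -0.0377]
[440, 207, 89, 133, 7471] [475.87, 287.57] [ 0.40836678 -0.28719357  0.035     ]
scene plugtop [ 0.5044 -0.3054  0.073 ]
scene j [ 0.5785 -0.1001  0.04  ]
scene a [0.5494 0.0949 0.056 ]
scene c [ 0.5723 -0.0423  0.056 ]
```

step_arm --commands '[{"xyz":[0.181,-0.418,0],"twist":[0,0,-66.2]},{"xyz":[0.181,-0.418,0],"twist":[0,0,-66.2]},{"xyz":[0.181,-0.418,0],"twist":[0,0,-66.2]},{"xyz":[0.181,-0.418,0],"twist":[0,0,-66.2]},{"xyz":[0.181,-0.418,0],"twist":[0,0,-66.2]},{"xyz":[0.181,-0.418,0],"twist":[0,0,-66.2]},{"xyz":[0.362,-0.836,0],"twist":[0,0,-66.2]},{"xyz":[0.362,-0.836,0],"twist":[0,0,-66.2]},{"xyz":[0.362,-0.836,0],"twist":[0,0,-66.2]},{"xyz":[0.362,-0.836,0],"twist":[0,0,-66.2]},{"xyz":[0.362,-0.836,0],"twist":[0,0,-66.2]},{"xyz":[0.362,-0.836,0],"twist":[0,0,-66.2]}]' --fingers 0

```text
time: 1.1
tool_pos: [0.3421, 0.0702, 0.2134]
ee_rot: [-1.571, -0.001, 0.152]
wrist_force: [0.6, 0.1, 0.3]
width: 0.0937
```

step_arm --commands '[{"xyz":[0.15,-0.345,0],"twist":[0,0,0]},{"xyz":[0.15,-0.345,0],"twist":[0,0,0]},{"xyz":[0.15,-0.345,0],"twist":[0,0,0]},{"xyz":[0.15,-0.345,0],"twist":[0,0,0]},{"xyz":[0.15,-0.345,0],"twist":[0,0,0]},{"xyz":[0.15,-0.345,0],"twist":[0,0,0]},{"xyz":[0.15,-0.345,0],"twist":[0,0,0]},{"xyz":[0.15,-0.345,0],"twist":[0,0,0]},{"xyz":[0.15,-0.345,0],"twist":[0,0,0]},{"xyz":[0.15,-0.345,0],"twist":[0,0,0]},{"xyz":[0.15,-0.345,0],"twist":[0,0,0]},{"xyz":[0.15,-0.345,0],"twist":[0,0,0]}]'

```text
time: 2.1
tool_pos: [0.4917, -0.2724, 0.2127]
ee_rot: [-1.569, 0.001, 0.151]
wrist_force: [-0.2, 0.4, 0.8]
width: 0.0939
```

```bash
cat > w.py <<'E'
import sys
from h import *
from bench import robot
n=sys.argv[1]
o=robot.get_obs();print(o["time"],o["tool_pos"].round(4),o["ee_rot"].round(4),o["wrist_force"].round(2),round(o["width"],4))
c=robot.camera_info("wrist");p,d=robot.snapshot("wrist");np.savez(n+".npz",p=p,d=d,**c);cv2.imwrite(f"pics/{n}.png",p[:,:,::-1])
E
python3 w.py w1
```

```text
2.1 [ 0.4917 -0.2724  0.2127] [-1.5689e+00  1.2000e-03  1.5120e-01] [-0.19  0.37  0.76] 0.0939
```

View pics/w1.png

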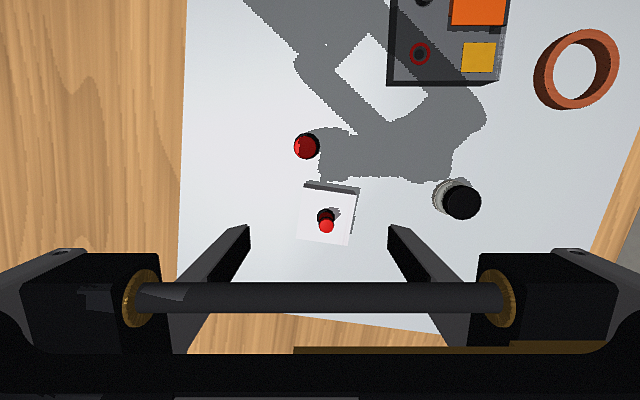

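```bash
python3 - <<'E'
from h import *
f=load("w1.npz");c={k:f[k] for k in("fx","fy","cx","cy","R","t")}
hsv=cv2.cvtColor(f["p"],cv2.COLOR_RGB2HSV);H,S,V=[hsv[...,i].astype(int) for i in range(3)]
for th in(60,180):
  red=((H<5)|(H>172))&(S>140)&(V>th)
  for s,ce in blobs(red):
    if 280<ce[0]<440: print(th,s,ce,ray(c,*ce,.073).round(4),ray(c,*ce,.04).round(4))
x,y=295,190
cv2.imwrite("pics/w1c.png",cv2.resize(f["p"][180:260,280:380,::-1],None,fx=6,fy=6,interpolation=cv2.INTER_CUBIC))
E
```

```text
60 [409, 42, 22, 23, 207] [419.55, 53.29] [ 0.5724 -0.109   0.073 ] [ 0.5819 -0.0987  0.04  ]
60 [294, 136, 22, 23, 391] [304.53, 146.82] [ 0.4695 -0.2192  0.073 ] [ 0.4681 -0.2206  0.04  ]
60 [319, 213, 14, 7, 45] [324.76, 215.13] [ 0.5036 -0.2928  0.073 ] [ 0.5057 -0.302   0.04  ]
60 [319, 218, 15, 15, 172] [325.9, 225.07] [ 0.5068 -0.3045  0.073 ] [ 0.5093 -0.315   0.04  ]
180 [294, 139, 6, 18, 56] [296.66, 146.98] [ 0.461  -0.2207  0.073 ] [ 0.4587 -0.2222  0.04  ]
180 [320, 220, 13, 13, 143] [326.01, 225.86] [ 0.5071 -0.3055  0.073 ] [ 0.5096 -0.316   0.04  ]
```

View pics/w1c.png

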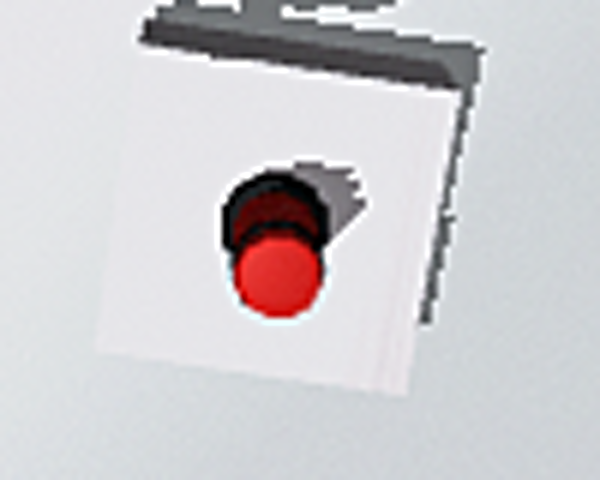

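step_arm --commands '[{"xyz":[0.0145,-0.033,0],"twist":[0,0,0]},{"xyz":[0.0145,-0.033,-0.04],"twist":[0,0,0]},{"xyz":[0.0145,-0.033,-0.08],"twist":[0,0,0]},{"xyz":[0.0145,-0.033,-0.11],"twist":[0,0,0]},{"xyz":[0.0145,-0.033,-0.11],"twist":[0,0,0]},{"xyz":[0.0145,-0.033,-0.11],"twist":[0,0,0]}]'

```text
time: 2.65
tool_pos: [0.5056, -0.3038, 0.1028]
ee_rot: [-1.568, 0.002, 0.153]
wrist_force: [-0.1, -0.4, -0.2]
width: 0.094
```

```bash
python3 w.py w2; python3 - <<'E'
from h import *
f=load("w2.npz");c={k:f[k] for k in("fx","fy","cx","cy","R","t")}
hsv=cv2.cvtColor(f["p"],cv2.COLOR_RGB2HSV);H,S,V=[hsv[...,i].astype(int) for i in range(3)]
red=((H<5)|(H>172))&(S>140)&(V>180)
for s,ce in blobs(red): print(s,ce,ray(c,*ce,.073).round(4))
E
```

```text
2.65 [ 0.5056 -0.3038  0.1028] [-1.5683  0.0022  0.1532] [-0.12 -0.42 -0.17] 0.094
[264, 101, 19, 19, 120] [271.82, 110.57] [ 0.4624 -0.2251  0.073 ]
```

View pics/w2.png

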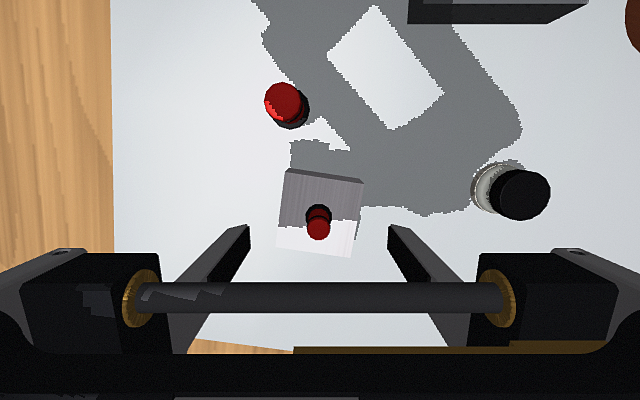

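step_arm --commands '[{"xyz":[0.0005,-0.0015,-0.03],"twist":[0,0,0]},{"xyz":[0.0005,-0.0015,-0.05],"twist":[0,0,0]},{"xyz":[0.0005,-0.0015,-0.05],"twist":[0,0,0]},{"xyz":[0.0005,-0.0015,-0.05],"twist":[0,0,0]},{"xyz":[0.0005,-0.0015,-0.05],"twist":[0,0,0]}]'

```text
time: 3.12
tool_pos: [0.5089, -0.3083, 0.0572]
ee_rot: [-1.575, -0.004, 0.152]
wrist_force: [0.1, -0.0, 0.4]
width: 0.0943
```

step_arm --commands '[{"xyz":[0,0,0],"twist":[0,0,0]},{"xyz":[0,0,0],"twist":[0,0,0]},{"xyz":[0,0,0],"twist":[0,0,0]},{"xyz":[0,0,0],"twist":[0,0,0]},{"xyz":[0,0,0],"twist":[0,0,0]},{"xyz":[0,0,0],"twist":[0,0,0]},{"xyz":[0,0,0],"twist":[0,0,0]},{"xyz":[0,0,0],"twist":[0,0,0]},{"xyz":[0,0,0],"twist":[0,0,0]},{"xyz":[0,0,0],"twist":[0,0,0]},{"xyz":[0,0,0],"twist":[0,0,0]},{"xyz":[0,0,0],"twist":[0,0,0]}]' --fingers 255

```text
time: 4.12
tool_pos: [0.5071, -0.3073, 0.0535]
ee_rot: [-1.571, 0.0, 0.152]
wrist_force: [0.6, -0.3, -0.8]
width: 0.0174
```

```bash
python3 w.py w3
```

```text
4.1167 [ 0.5071 -0.3073  0.0535] [-1.5708  0.      0.1516] [ 0.58 -0.31 -0.8 ] 0.0174
```

View pics/w3.png

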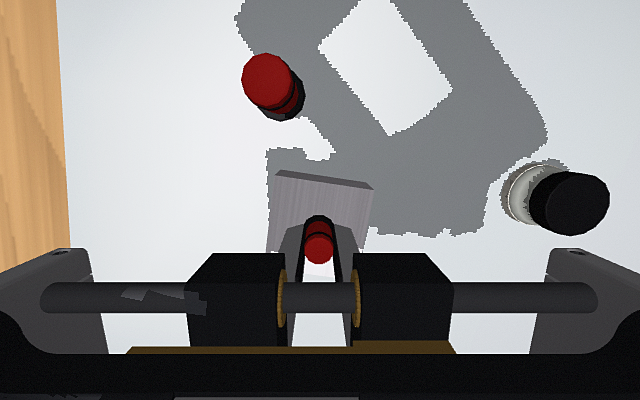

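step_arm --commands '[{"xyz":[0,0,0.02],"twist":[0,0,0]},{"xyz":[0,0,0.05],"twist":[0,0,0]},{"xyz":[0,0,0.08],"twist":[0,0,0]},{"xyz":[0.02,0.04,0.08],"twist":[0,0,0]},{"xyz":[0.035,0.08,0.08],"twist":[0,0,0]},{"xyz":[0.052,0.12,0.08],"twist":[0,0,0]},{"xyz":[0.06,0.14,0.08],"twist":[0,0,0]},{"xyz":[0.06,0.14,0.08],"twist":[0,0,0]},{"xyz":[0.06,0.14,0.08],"twist":[0,0,0]},{"xyz":[0.06,0.14,0.08],"twist":[0,0,0]}]'

```text
time: 5.0
tool_pos: [0.5668, -0.1678, 0.1333]
ee_rot: [-1.571, 0.001, 0.152]
wrist_force: [0.7, -0.4, -1.3]
width: 0.0176
```

```bash
python3 w.py w4;  python3 - <<'E'
from h import *
from bench import robot
f=load("w4.npz");c={k:f[k] for k in("fx","fy","cx","cy","R","t")}
hsv=cv2.cvtColor(f["p"],cv2.COLOR_RGB2HSV);H,S,V=[hsv[...,i].astype(int) for i in range(3)]
red=((H<5)|(H>172))&(S>140)&(V>50)
z=float(robot.get_obs()["tool_pos"][2]); ztop=z-.0535+.073
for s,ce in blobs(red): print(s,ce,"plugtop",ray(c,*ce,ztop).round(4),"jack",ray(c,*ce,.04).round(4))
E
```

```text
5.0 [ 0.5668 -0.1678  0.1333] [-1.5714e+00  6.0000e-04  1.5170e-01] [ 0.69 -0.43 -1.29] 0.0176
[332, 125, 25, 26, 269] [343.97, 137.18] plugtop [ 0.5716 -0.0997  0.1528] jack [ 0.5816 -0.0987  0.04  ]
[305, 221, 27, 18, 245] [318.32, 228.02] plugtop [ 0.5658 -0.1518  0.1528] jack [ 0.5715 -0.1897  0.04  ]
[197, 231, 30, 22, 374] [214.45, 240.22] plugtop [ 0.5075 -0.1682  0.1528] jack [ 0.4697 -0.2183  0.04  ]
[304, 234, 30, 30, 701] [318.33, 248.61] plugtop [ 0.5677 -0.1643  0.1528] jack [ 0.5748 -0.2114  0.04  ]
[183, 244, 29, 29, 540] [196.03, 256.58] plugtop [ 0.4974 -0.1801  0.1528] jack [ 0.4522 -0.239   0.04  ]
```

View pics/w4.png

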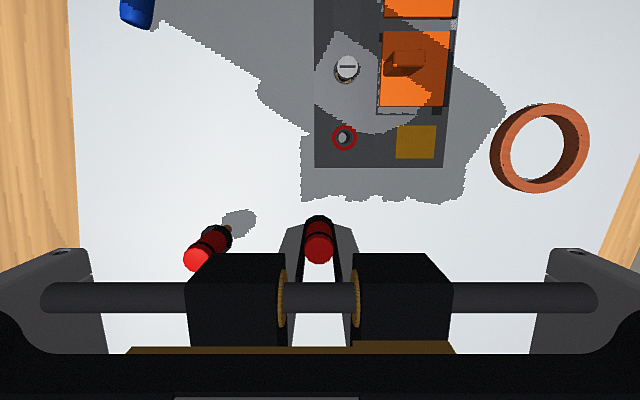

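step_arm --commands '[{"xyz":[0.007,0.033,0],"twist":[0,0,0]},{"xyz":[0.0135,0.066,0],"twist":[0,0,0]},{"xyz":[0.0135,0.066,0],"twist":[0,0,0]},{"xyz":[0.0135,0.066,-0.02],"twist":[0,0,0]},{"xyz":[0.0135,0.066,-0.043],"twist":[0,0,0]},{"xyz":[0.0135,0.066,-0.043],"twist":[0,0,0]},{"xyz":[0.0135,0.066,-0.043],"twist":[0,0,0]}]'

```text
time: 5.63
tool_pos: [0.5791, -0.1025, 0.089]
ee_rot: [-1.57, 0.004, 0.15]
wrist_force: [0.5, 0.4, 0.8]
width: 0.0174
```

```bash
python3 w.py w5;  python3 - <<'E'
from h import *
from bench import robot
c=robot.camera_info("scene");p,d=robot.snapshot("scene")
cv2.imwrite("pics/s5.png",cv2.resize(p[130:230,230:350,::-1],None,fx=5,fy=5,interpolation=cv2.INTER_CUBIC))
E
```

```text
5.6333 [ 0.5791 -0.1025  0.089 ] [-1.5695  0.0037  0.1497] [0.46 0.41 0.77] 0.0174
```

View pics/w5.png

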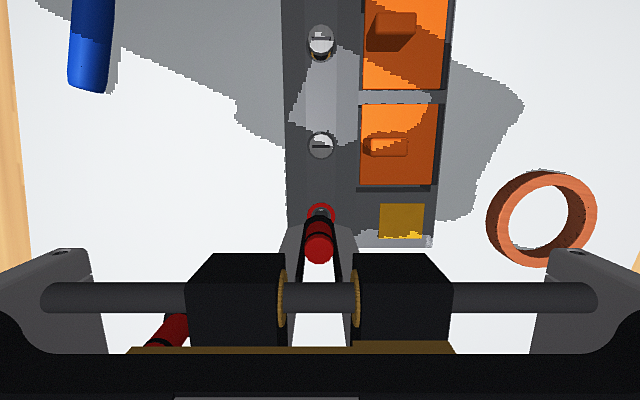

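View pics/s5.png

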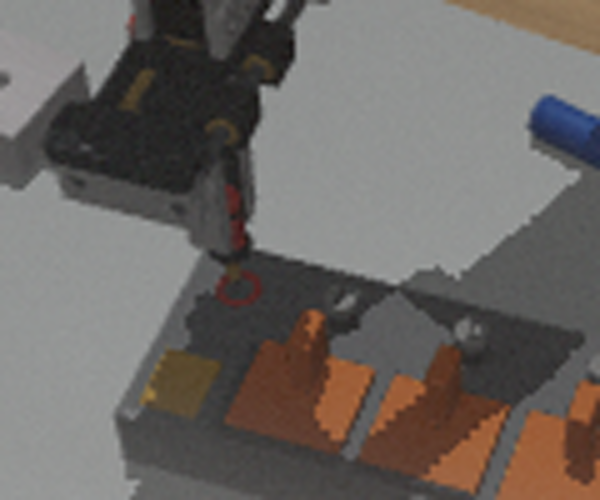

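step_arm --commands '[{"xyz":[0,0,-0.006],"twist":[0,0,0]},{"xyz":[0,0,-0.012],"twist":[0,0,0]},{"xyz":[0,0,-0.012],"twist":[0,0,0]},{"xyz":[0,0,-0.012],"twist":[0,0,0]}]'

```text
time: 6.07
tool_pos: [0.5803, -0.1014, 0.0782]
ee_rot: [-1.571, 0.001, 0.152]
wrist_force: [0.0, 0.5, 0.4]
width: 0.0176
```

step_arm --commands '[{"xyz":[0,0,-0.006],"twist":[0,0,0]},{"xyz":[0,0,-0.012],"twist":[0,0,0]},{"xyz":[0,0,-0.018],"twist":[0,0,0]},{"xyz":[0,0,-0.018],"twist":[0,0,0]},{"xyz":[0,0,-0.018],"twist":[0,0,0]},{"xyz":[0,0,-0.018],"twist":[0,0,0]}]'

```text
time: 6.57
tool_pos: [0.5805, -0.1013, 0.0603]
ee_rot: [-1.571, 0.0, 0.152]
wrist_force: [1.0, 0.8, -1.2]
width: 0.0177
```

```bash
python3 w.py w6
```

```text
6.5667 [ 0.5805 -0.1013  0.0603] [-1.5707e+00  3.0000e-04  1.5170e-01] [ 1.04  0.75 -1.19] 0.0177
```

View pics/w6.png

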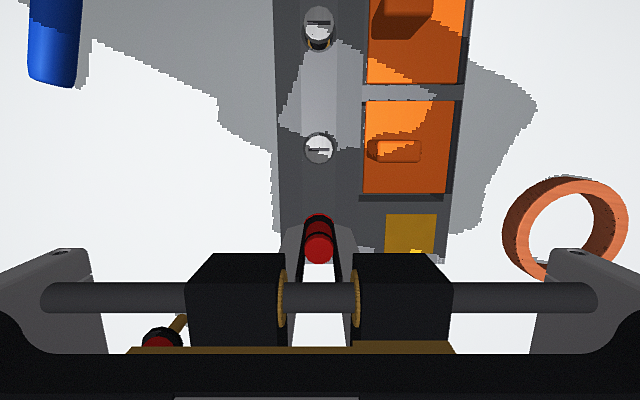

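step_arm --commands '[{"xyz":[0,0,-0.001],"twist":[0,0,0]},{"xyz":[0,0,-0.002],"twist":[0,0,0]},{"xyz":[0,0,-0.003],"twist":[0,0,0]},{"xyz":[0,0,-0.003],"twist":[0,0,0]}]'

```text
time: 6.95
tool_pos: [0.5808, -0.1014, 0.0584]
ee_rot: [-1.571, -0.001, 0.152]
wrist_force: [-1.2, 0.3, 3.9]
width: 0.0175
```

Contact felt at the expected height (flange seated). Release.

step_arm --commands '[{"xyz":[0,0,0],"twist":[0,0,0]},{"xyz":[0,0,0],"twist":[0,0,0]},{"xyz":[0,0,0],"twist":[0,0,0]},{"xyz":[0,0,0],"twist":[0,0,0]},{"xyz":[0,0,0],"twist":[0,0,0]},{"xyz":[0,0,0],"twist":[0,0,0]},{"xyz":[0,0,0.04],"twist":[0,0,0]},{"xyz":[0,0,0.08],"twist":[0,0,0]},{"xyz":[0,0,0.1],"twist":[0,0,0]},{"xyz":[0,0,0.1],"twist":[0,0,0]},{"xyz":[0,0,0.1],"twist":[0,0,0]}]' --fingers 0

```text
time: 7.87
tool_pos: [0.5815, -0.1016, 0.1593]
ee_rot: [-1.572, -0.004, 0.152]
wrist_force: [-0.2, 0.2, -1.0]
width: 0.0874
```

```bash
python3 w.py w7; python3 - <<'E'
from h import *
f=load("w7.npz");c={k:f[k] for k in("fx","fy","cx","cy","R","t")}
hsv=cv2.cvtColor(f["p"],cv2.COLOR_RGB2HSV);H,S,V=[hsv[...,i].astype(int) for i in range(3)]
red=((H<5)|(H>172))&(S>140)&(V>50)
for s,ce in blobs(red): print(s,ce,ray(c,*ce,.078).round(4))
E
```

```text
7.8667 [ 0.5815 -0.1016  0.1593] [-1.5724 -0.0037  0.1516] [-0.19  0.17 -1.04] 0.0874
[308, 187, 11, 7, 17] [313.29, 188.88] [ 0.5757 -0.0826  0.078 ]
[308, 192, 19, 24, 328] [317.38, 204.38] [ 0.5816 -0.0966  0.078 ]
```

View pics/w7.png

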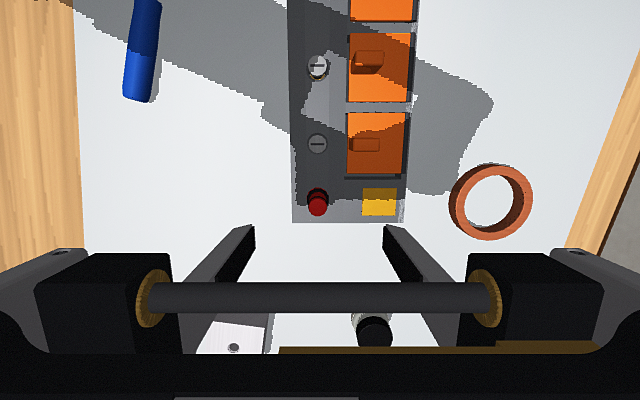

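step_arm --commands '[{"xyz":[-0.0107,0.057,-0.03],"twist":[0,0,90]},{"xyz":[-0.0107,0.057,-0.03],"twist":[0,0,90]},{"xyz":[-0.0107,0.057,-0.03],"twist":[0,0,90]},{"xyz":[-0.0107,0.057,-0.03],"twist":[0,0,90]},{"xyz":[-0.0107,0.057,-0.03],"twist":[0,0,90]},{"xyz":[-0.0107,0.057,-0.03],"twist":[0,0,90]},{"xyz":[-0.0107,0.057,-0.03],"twist":[0,0,90]},{"xyz":[-0.0107,0.057,-0.03],"twist":[0,0,90]},{"xyz":[-0.0107,0.057,-0.03],"twist":[0,0,90]},{"xyz":[-0.0107,0.057,-0.03],"twist":[0,0,90]},{"xyz":[-0.0107,0.057,-0.03],"twist":[0,0,90]},{"xyz":[-0.0107,0.057,-0.03],"twist":[0,0,90]}]' --fingers 255

```text
time: 8.92
tool_pos: [0.5682, -0.044, 0.1243]
ee_rot: [-1.565, -0.002, 1.658]
wrist_force: [0.9, -0.3, 0.3]
width: 0.0173
```

step_arm --commands '[{"xyz":[0,0,0],"twist":[0,0,4]},{"xyz":[0,0,0],"twist":[0,0,4]},{"xyz":[0,0,0],"twist":[0,0,4]}]'

```text
time: 9.17
tool_pos: [0.5686, -0.0441, 0.1251]
ee_rot: [-1.567, -0.001, 1.719]
wrist_force: [0.3, 0.2, 0.1]
width: 0.001
```

```bash
python3 w.py w8; python3 - <<'E'
from h import *
f=load("w7.npz");c={k:f[k] for k in("fx","fy","cx","cy","R","t")}
print(ray(c,317,144,.056),ray(c,317,66,.056))
E
```

```text
9.1667 [ 0.5686 -0.0441  0.1251] [-1.5668e+00 -1.5000e-03  1.7194e+00] [0.33 0.19 0.07] 0.001
[ 0.57306578 -0.04266127  0.056     ] [0.56270141 0.02584521 0.056     ]
```

View pics/w8.png

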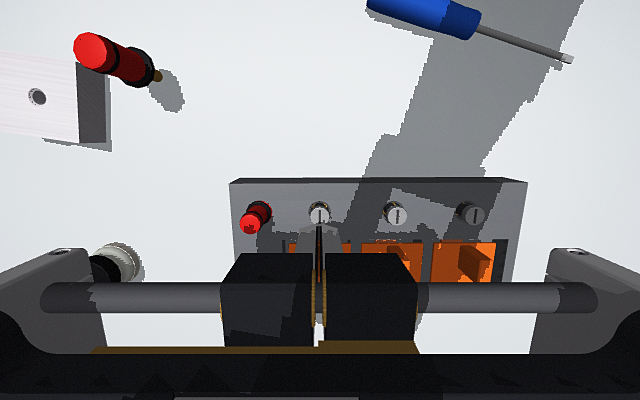

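step_arm --commands '[{"xyz":[0.003,0,-0.03],"twist":[0,0,0]},{"xyz":[0.003,0,-0.05],"twist":[0,0,0]},{"xyz":[0.003,0,-0.055],"twist":[0,0,0]},{"xyz":[0.003,0,-0.055],"twist":[0,0,0]},{"xyz":[0.003,0,-0.055],"twist":[0,0,0]}]'

```text
time: 9.63
tool_pos: [0.5729, -0.0444, 0.0726]
ee_rot: [-1.57, -0.0, 1.721]
wrist_force: [0.4, 1.0, 0.1]
width: 0.0004
```

step_arm --commands '[{"xyz":[0,0,-0.001],"twist":[0,0,0]},{"xyz":[0,0,-0.002],"twist":[0,0,0]},{"xyz":[0,0,-0.003],"twist":[0,0,0]},{"xyz":[0,0,-0.004],"twist":[0,0,0]},{"xyz":[0,0,-0.005],"twist":[0,0,0]},{"xyz":[0,0,-0.006],"twist":[0,0,0]},{"xyz":[0,0,-0.006],"twist":[0,0,0]}]'

```text
time: 10.22
tool_pos: [0.5727, -0.0443, 0.0663]
ee_rot: [-1.57, -0.0, 1.721]
wrist_force: [0.0, -0.2, 0.6]
width: 0.0008
```

step_arm --commands '[{"xyz":[0,0,-0.001],"twist":[0,0,0]},{"xyz":[0,0,-0.002],"twist":[0,0,0]},{"xyz":[0,0,-0.003],"twist":[0,0,0]},{"xyz":[0,0,-0.004],"twist":[0,0,0]},{"xyz":[0,0,-0.004],"twist":[0,0,0]}]'

```text
time: 10.63
tool_pos: [0.5729, -0.0444, 0.0624]
ee_rot: [-1.571, -0.0, 1.721]
wrist_force: [0.7, -0.2, -0.4]
width: 0.0007
```

step_arm --commands '[{"xyz":[0,0,-0.001],"twist":[0,0,0]},{"xyz":[0,0,-0.002],"twist":[0,0,0]},{"xyz":[0,0,-0.002],"twist":[0,0,0]}]'

```text
time: 10.88
tool_pos: [0.5729, -0.0444, 0.0604]
ee_rot: [-1.571, -0.0, 1.721]
wrist_force: [-0.3, -0.1, 0.3]
width: 0.0001
```

step_arm --commands '[{"xyz":[0,0,-0.001],"twist":[0,0,0]},{"xyz":[0,0,-0.002],"twist":[0,0,0]},{"xyz":[0,0,-0.002],"twist":[0,0,0]}]'

```text
time: 11.13
tool_pos: [0.5729, -0.0443, 0.0583]
ee_rot: [-1.571, -0.0, 1.721]
wrist_force: [-0.1, 0.5, 0.1]
width: 0.0005
```

```bash
python3 w.py w9; python3 - <<'E'
from h import *
from bench import robot
c=robot.camera_info("scene");p,d=robot.snapshot("scene")
cv2.imwrite("pics/s9.png",cv2.resize(p[130:250,230:390,::-1],None,fx=5,fy=5,interpolation=cv2.INTER_CUBIC))
E
```

```text
11.1333 [ 0.5729 -0.0443  0.0583] [-1.5708e+00 -1.0000e-04  1.7214e+00] [-0.09  0.47  0.09] 0.0005
```

View pics/w9.png

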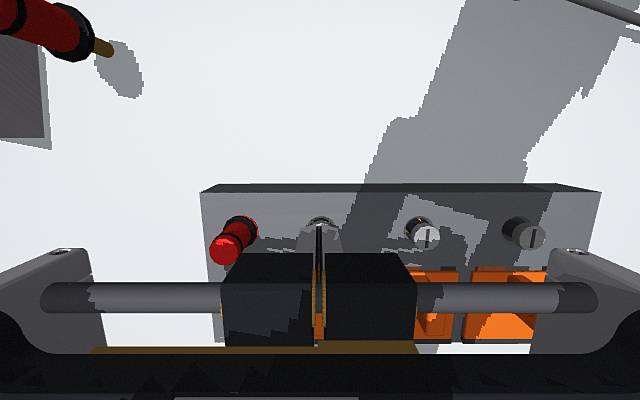

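View pics/s9.png

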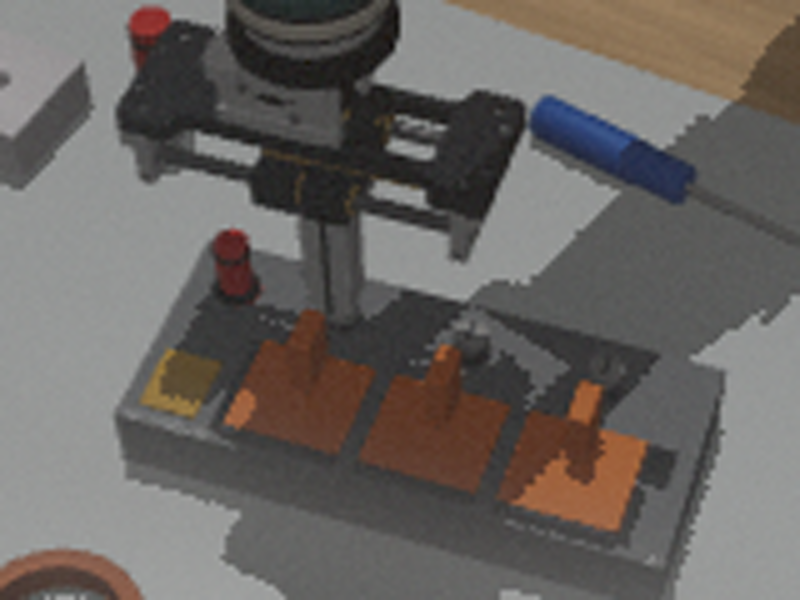

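step_arm --commands '[{"xyz":[0,0,-0.001],"twist":[0,0,0]},{"xyz":[0,0,-0.002],"twist":[0,0,0]},{"xyz":[0,0,-0.002],"twist":[0,0,0]}]'

```text
time: 11.48
tool_pos: [0.573, -0.0444, 0.0582]
ee_rot: [-1.571, 0.0, 1.721]
wrist_force: [-3.5, 0.1, 7.0]
width: 0.0004
```

step_arm --commands '[{"xyz":[0,0,0.02],"twist":[0,0,0]},{"xyz":[-0.03,-0.005,0.06],"twist":[0,0,0]},{"xyz":[-0.05,-0.007,0.07],"twist":[0,0,0]},{"xyz":[-0.05,-0.007,0.07],"twist":[0,0,0]},{"xyz":[-0.05,-0.007,0.07],"twist":[0,0,0]}]'

```text
time: 11.9
tool_pos: [0.5233, -0.0516, 0.1279]
ee_rot: [-1.574, 0.001, 1.721]
wrist_force: [-0.5, -0.4, 0.4]
width: 0.0005
```

```bash
python3 w.py w10; python3 - <<'E'
from h import *
from bench import robot
c=robot.camera_info("scene");p,d=robot.snapshot("scene");np.savez("s10.npz",p=p,d=d,**c)
cv2.imwrite("pics/s10.png",cv2.resize(p[130:250,230:390,::-1],None,fx=5,fy=5,interpolation=cv2.INTER_CUBIC))
f=load("w10.npz");cv2.imwrite("pics/w10c.png",cv2.resize(f["p"][220:400,200:520,::-1],None,fx=2.5,fy=2.5))
E
```

```text
11.9 [ 0.5233 -0.0516  0.1279] [-1.5743e+00  1.0000e-03  1.7209e+00] [-0.48 -0.38  0.45] 0.0005
```

View pics/w10.png

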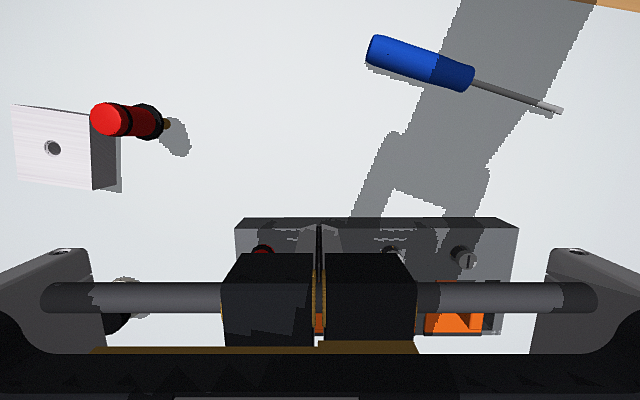

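View pics/s10.png

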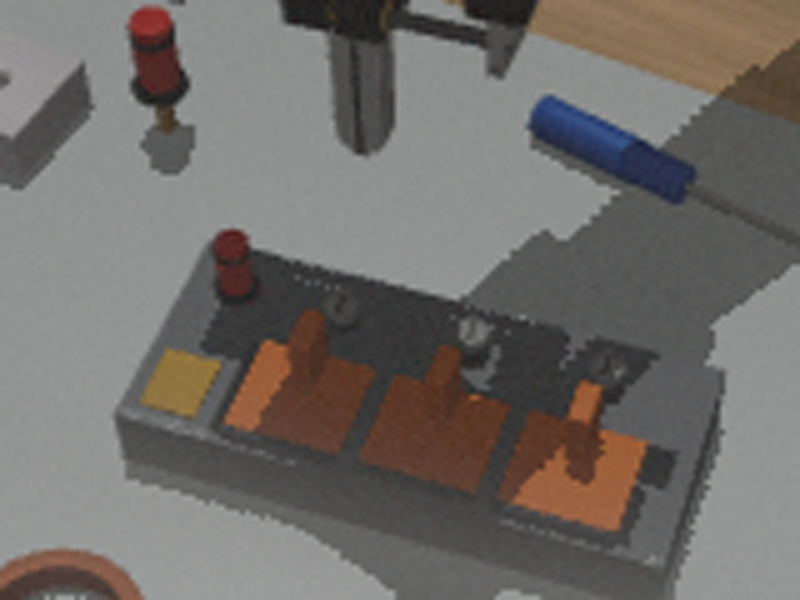

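```bash
python3 - <<'E'
from h import *
for fn in("scene0.npz","s10.npz"):
    f=load(fn);d=f["d"];R=f["R"];t=f["t"]
    for nm,(u,v) in dict(c=(298,190),b=(324.5,195.5),a=(351,203)).items():
        zs=[]
        for vv in range(int(v)-5,int(v)+8):
            for uu in range(int(u)-4,int(u)+6):
                z=d[vv,uu]
                if z>0:
                    q=np.array([(uu-f["cx"])/f["fx"]*z,(vv-f["cy"])/f["fy"]*z,z]);X=R.T@(q-t);zs.append(X[2])
        print(fn,nm,np.percentile(zs,[10,50,75,90,95]).round(4))
E
```

```text
scene0.npz c [0.0389 0.0424 0.0558 0.0575 0.0592]
scene0.npz b [0.0311 0.0427 0.057  0.0586 0.0722]
scene0.npz a [0.0393 0.0428 0.0575 0.0629 0.0832]
s10.npz c [0.0396 0.0426 0.0501 0.0516 0.0531]
s10.npz b [0.0327 0.0428 0.056  0.0581 0.0716]
s10.npz a [0.0393 0.0431 0.057  0.0642 0.083 ]
```

step_arm --commands '[{"xyz":[0.04,0.006,0],"twist":[0,0,0]},{"xyz":[0.08,0.012,0],"twist":[0,0,0]},{"xyz":[0.09,0.014,0],"twist":[0,0,0]},{"xyz":[0.09,0.014,0],"twist":[0,0,0]},{"xyz":[0.09,0.014,0],"twist":[0,0,0]},{"xyz":[0.09,0.014,0],"twist":[0,0,0]}]' --fingers 146

```text
time: 12.5
tool_pos: [0.612, -0.0372, 0.125]
ee_rot: [-1.568, -0.001, 1.721]
wrist_force: [-0.3, -0.3, -0.4]
width: 0.0367
```

```bash
python3 w.py w11; python3 - <<'E'
from h import *
f=load("w11.npz");cv2.imwrite("pics/w11c.png",cv2.resize(f["p"][120:320,200:520,::-1],None,fx=2.5,fy=2.5))
from bench import robot
p,d=robot.snapshot("top");cv2.imwrite("pics/t11.png",cv2.resize(p[140:280,250:510,::-1],None,fx=3,fy=3))
E
```

```text
12.5 [ 0.612  -0.0372  0.125 ] [-1.5680e+00 -8.0000e-04  1.7215e+00] [-0.29 -0.25 -0.4 ] 0.0367
```

View pics/w11c.png

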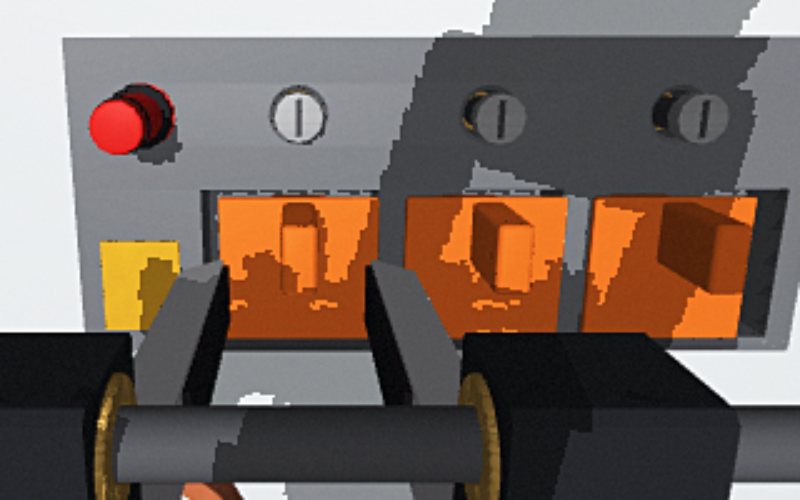

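View pics/t11.png

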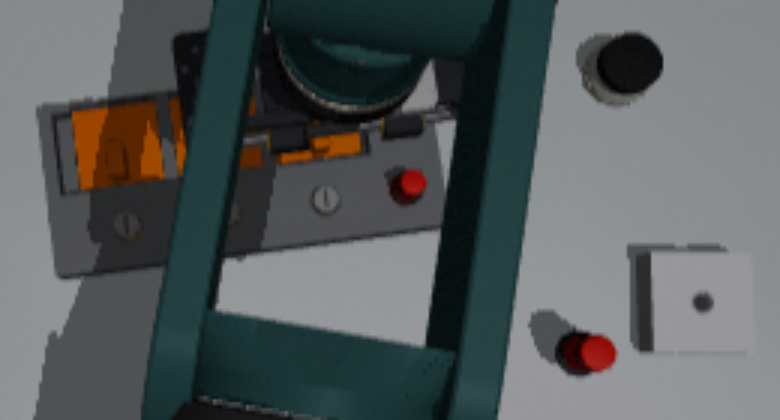

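```bash
python3 - <<'E'
from h import *
f=load("w11.npz");c={k:f[k] for k in("fx","fy","cx","cy","R","t")}
print(ray(c,200+300/2.5,120+258/2.5,.082), ray(c,200+300/2.5,120+226/2.5,.082),ray(c,200+300/2.5,120+292/2.5,.082))
E
```

```text
[ 0.61440652 -0.03544439  0.082     ] [ 0.60385524 -0.03705821  0.082     ] [ 0.62587688 -0.03369001  0.082     ]
```

step_arm --commands '[{"xyz":[0.002,0.0005,-0.03],"twist":[0,0,0]},{"xyz":[0.002,0.0005,-0.05],"twist":[0,0,0]},{"xyz":[0.002,0.0005,-0.064],"twist":[0,0,0]},{"xyz":[0.002,0.0005,-0.064],"twist":[0,0,0]},{"xyz":[0.002,0.0005,-0.064],"twist":[0,0,0]}]'

```text
time: 13.02
tool_pos: [0.6138, -0.0369, 0.0622]
ee_rot: [-1.569, -0.001, 1.721]
wrist_force: [0.4, -0.2, 0.6]
width: 0.0402
```

step_arm --commands '[{"xyz":[0,0,0],"twist":[0,0,0]},{"xyz":[0,0,0],"twist":[0,0,0]},{"xyz":[0,0,0],"twist":[0,0,0]},{"xyz":[0,0,0],"twist":[0,0,0]},{"xyz":[0,0,0],"twist":[0,0,0]},{"xyz":[0,0,0],"twist":[0,0,0]},{"xyz":[0,0,0],"twist":[0,0,0]},{"xyz":[0,0,0],"twist":[0,0,0]}]' --fingers 255

```text
time: 13.68
tool_pos: [0.6153, -0.0361, 0.0635]
ee_rot: [-1.572, -0.001, 1.722]
wrist_force: [-2.2, 3.0, 5.5]
width: 0.0118
```

step_arm --commands '[{"xyz":[0.0029,0.0004,0.0038],"twist":[0,0,0]},{"xyz":[0.006,0.0009,0.0073],"twist":[0,0,0]},{"xyz":[0.0095,0.0015,0.0106],"twist":[0,0,0]},{"xyz":[0.0131,0.002,0.0135],"twist":[0,0,0]},{"xyz":[0.0131,0.002,0.0135],"twist":[0,0,0]}]'

```text
time: 14.1
tool_pos: [0.6275, -0.0343, 0.0746]
ee_rot: [-1.568, -0.002, 1.722]
wrist_force: [-3.5, 3.5, -8.1]
width: 0.0117
```

```bash
python3 w.py w12; python3 - <<'E'
from h import *
f=load("w12.npz");cv2.imwrite("pics/w12c.png",cv2.resize(f["p"][120:320,200:520,::-1],None,fx=2.5,fy=2.5))
from bench import robot
p,d=robot.snapshot("scene");cv2.imwrite("pics/s12.png",cv2.resize(p[130:250,230:390,::-1],None,fx=5,fy=5,interpolation=cv2.INTER_CUBIC))
E
```

```text
14.1 [ 0.6275 -0.0343  0.0746] [-1.5679 -0.0018  1.7216] [-3.48  3.52 -8.11] 0.0117
```

View pics/s12.png

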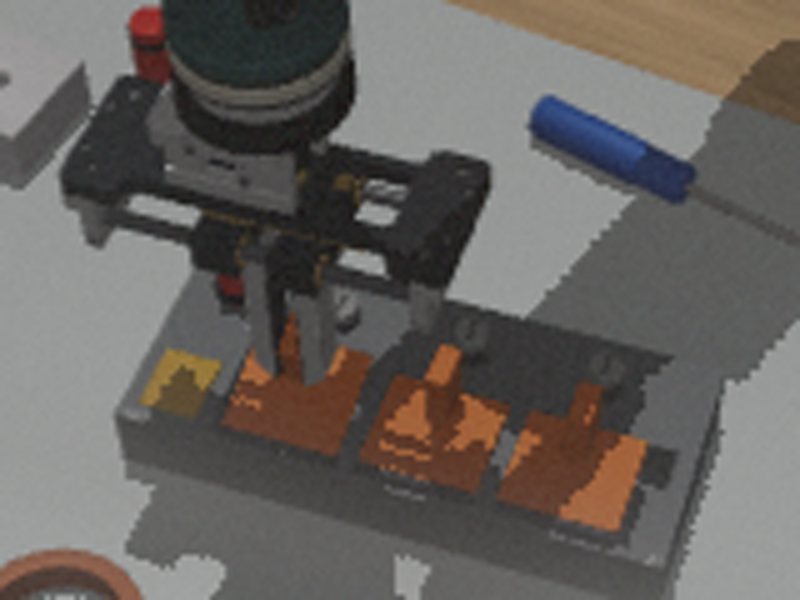

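step_arm --commands '[{"xyz":[0.004,0.0006,0.0026],"twist":[0,0,0]},{"xyz":[0.0082,0.0013,0.0048],"twist":[0,0,0]},{"xyz":[0.0125,0.0019,0.0067],"twist":[0,0,0]},{"xyz":[0.017,0.0026,0.0082],"twist":[0,0,0]},{"xyz":[0.017,0.0026,0.0082],"twist":[0,0,0]},{"xyz":[0.017,0.0026,0.0082],"twist":[0,0,0]}]'

```text
time: 14.7
tool_pos: [0.6457, -0.0315, 0.0844]
ee_rot: [-1.572, -0.001, 1.722]
wrist_force: [-3.5, 4.2, -8.3]
width: 0.0118
```

step_arm --commands '[{"xyz":[0.0046,0.0007,0.001],"twist":[0,0,0]},{"xyz":[0.0092,0.0014,0.0017],"twist":[0,0,0]},{"xyz":[0.014,0.002,0.0019],"twist":[0,0,0]},{"xyz":[0.014,0.002,0.0019],"twist":[0,0,0]},{"xyz":[0.014,0.002,0.0019],"twist":[0,0,0]},{"xyz":[0.014,0.002,0.0019],"twist":[0,0,0]}]'

```text
time: 15.2
tool_pos: [0.6596, -0.0294, 0.0871]
ee_rot: [-1.572, -0.001, 1.722]
wrist_force: [-4.7, 4.4, -5.8]
width: 0.0119
```

```bash
python3 w.py w13; python3 - <<'E'
from h import *
from bench import robot
c=robot.camera_info("scene");p,d=robot.snapshot("scene");np.savez("s13.npz",p=p,d=d,**c);cv2.imwrite("pics/s13.png",cv2.resize(p[130:250,230:390,::-1],None,fx=5,fy=5,interpolation=cv2.INTER_CUBIC))
E
```

```text
15.2 [ 0.6596 -0.0294  0.0871] [-1.5720e+00 -1.2000e-03  1.7218e+00] [-4.73  4.42 -5.81] 0.0119
```

View pics/s13.png

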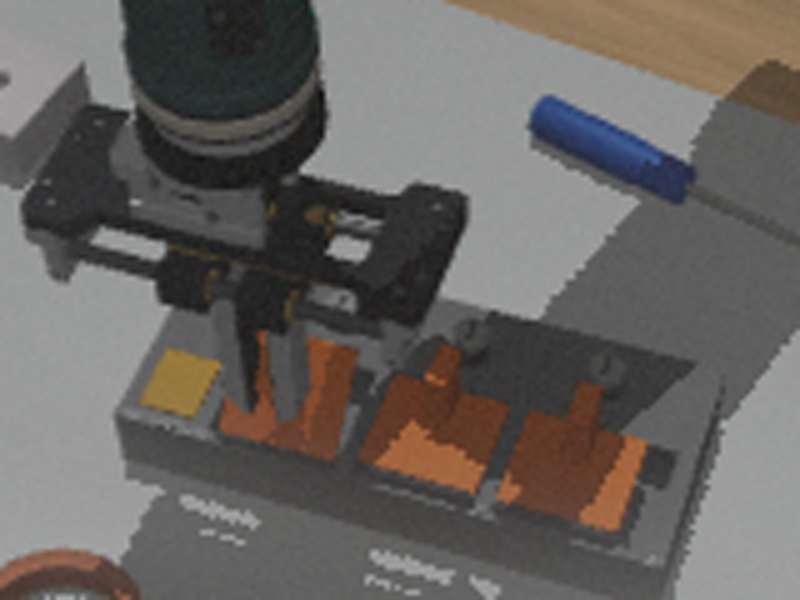

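View pics/w13.png

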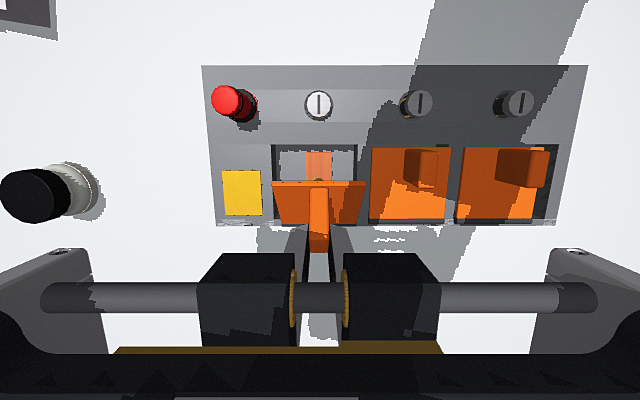

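```bash
python3 - <<'E'
from h import *
f=load("w13.npz");c={k:f[k] for k in("fx","fy","cx","cy","R","t")}
yaw=.152;O=np.array([.595,.0155]);Rz=np.array([[np.cos(yaw),-np.sin(yaw)],[np.sin(yaw),np.cos(yaw)]])
for th in(40,45,50,55,60):
    a=np.deg2rad(th);out=[]
    for h in(0,.005):
        xl=.056-.058*np.cos(a)+h*np.sin(a);z=.041+.058*np.sin(a)+h*np.cos(a)
        for y in(-.085,-.025):
            P=O+Rz@np.array([xl,y]);out+=[np.round(proj(c,[*P,z]),0).tolist()]
    print(th,out)
print(np.round([proj(c,[*(O+Rz@np.array([-.032,y])),.056]) for y in(.085,.015)],1))
E
```

```text
40 [[270.0, 168.0], [363.0, 168.0], [270.0, 174.0], [364.0, 174.0]]
45 [[270.0, 174.0], [364.0, 174.0], [269.0, 181.0], [365.0, 180.0]]
50 [[269.0, 181.0], [365.0, 181.0], [268.0, 188.0], [365.0, 188.0]]
55 [[268.0, 188.0], [365.0, 188.0], [268.0, 195.0], [366.0, 195.0]]
60 [[268.0, 196.0], [366.0, 196.0], [267.0, 203.0], [366.0, 203.0]]
[[520.4 100.6]
 [418.6 100.7]]
```

step_arm --commands '[{"xyz":[0.003,0.0005,0.0002],"twist":[0,0,0]},{"xyz":[0.006,0.0009,0.0003],"twist":[0,0,0]},{"xyz":[0.008,0.0012,0.0],"twist":[0,0,0]},{"xyz":[0.008,0.0012,0.0],"twist":[0,0,0]},{"xyz":[0.008,0.0012,0.0],"twist":[0,0,0]},{"xyz":[0.008,0.0012,0.0],"twist":[0,0,0]},{"xyz":[0.008,0.0012,0.0],"twist":[0,0,0]},{"xyz":[0.008,0.0012,0.0],"twist":[0,0,0]}]'

```text
time: 15.97
tool_pos: [0.6674, -0.0282, 0.0874]
ee_rot: [-1.572, -0.001, 1.722]
wrist_force: [-4.9, 4.1, -5.4]
width: 0.0114
```

```bash
python3 w.py w14; python3 - <<'E'
from h import *
f=load("w14.npz");c={k:f[k] for k in("fx","fy","cx","cy","R","t")}
cv2.imwrite("pics/w14c.png",cv2.resize(f["p"][50:270,190:550,::-1],None,fx=2.2,fy=2.2))
yaw=.152;O=np.array([.595,.0155]);Rz=np.array([[np.cos(yaw),-np.sin(yaw)],[np.sin(yaw),np.cos(yaw)]])
for th in(45,50,55,60):
    a=np.deg2rad(th);h=0
    P=O+Rz@np.array([.056-.058*np.cos(a),-.03]);print(th,np.round(proj(c,[*P,.041+.058*np.sin(a)]),0))
p=f["p"].astype(int); print([(v,p[v,350].tolist()) for v in range(150,215,3)])
from bench import robot
p,d=robot.snapshot("scene");cv2.imwrite("pics/s14.png",p[:,:,::-1])
E
```

```text
15.9667 [ 0.6674 -0.0282  0.0874] [-1.5717e+00 -1.2000e-03  1.7217e+00] [-4.88  4.12 -5.4 ] 0.0114
45 [356. 162.]
50 [357. 168.]
55 [358. 175.]
60 [358. 183.]
[(150, [150, 150, 158]), (153, [148, 151, 155]), (156, [149, 151, 155]), (159, [147, 147, 152]), (162, [146, 149, 155]), (165, [146, 149, 155]), (168, [144, 149, 155]), (171, [145, 144, 151]), (174, [142, 145, 149]), (177, [126, 121, 116]), (180, [158, 66, 17]), (183, [121, 53, 17]), (186, [115, 48, 11]), (189, [115, 48, 12]), (192, [115, 50, 15]), (195, [116, 51, 16]), (198, [115, 49, 14]), (201, [117, 48, 16]), (204, [118, 51, 16]), (207, [117, 48, 16]), (210, [116, 51, 13]), (213, [121, 51, 17])]
```

View pics/w14c.png

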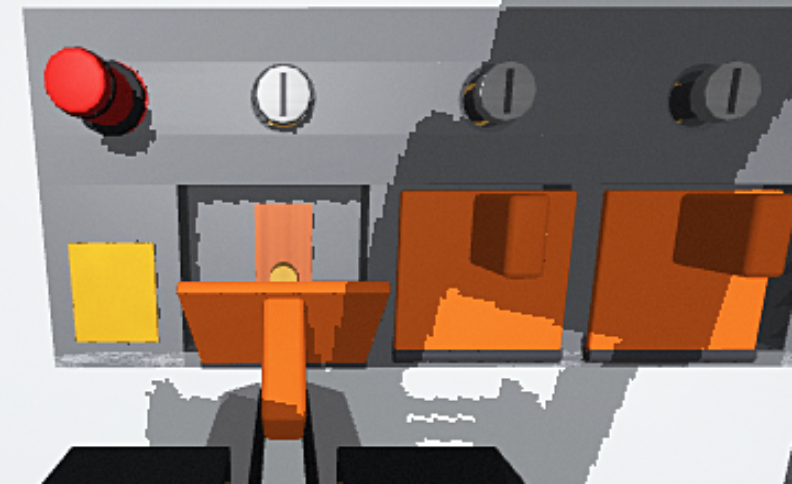

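View pics/s14.png

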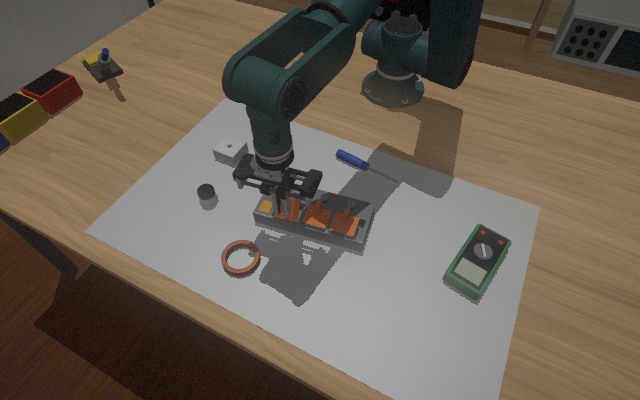

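```bash
python3 - <<'E'
from bench import robot
o=robot.get_obs();print(abs(o["qvel"]).max(),o["width"],o["wrist_force"]);robot.close_job()
E
```

```text
0.0015512395009544184 0.011483471076483119 [-5.12649488  4.36246988 -5.65975506]
the job is handed in; nothing more can be done
```

I pushed the smaller red plug home into the jack, found that bolt c is the loose one, and lifted its cover. I handed the job in at about 16 s of the 54 s, still holding that cover open. The hand-in gives no verdict, so what follows is from my own checks.

- **Plug:** I felt the flange touch down at the expected height, then let go. The later wrist pictures show it upright in the jack.
- **Loose bolt:** Bolt c was the first one I tapped. It slid about 6 mm with no clear force, then met a firm stop at 7 N. The scene camera's depth shows its head going from about 56 to 50 mm. The heads of a and b stayed put, so I did not tap them.
- **Cover c:** My last picture puts it at about 56 degrees. It is pinched at 11.5 mm, with about 9 N of steady force at the wrist and joint speeds under 0.002 rad/s.
- **Other covers and bystanders:** Covers a and b look shut. The meter, tape, flux jar and screwdriver look unmoved in the last scene picture, but I did not measure them.

One check disagreed. By its commanded path the first lift should have reached 55 degrees, but the picture showed only about 49, so I moved the tool another 8 mm. The 2 N resistance expected from the loose bolt also never showed above the sensor noise.

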